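# Index the key turret and lid the scooter-key cup

### The job

Turn the five-cup key turret on by one click, anticlockwise seen from above, so that the cup with the scooter key in it stands at the pointer and the turret rests in its detent. Then set the square bamboo lid (the coaster with a knob) on that cup, putting it down rather than dropping it, so that it sits fully home and level. Leave everything else on the table where it is.

Things in the scene. Friction and masses are not known exactly. Their poses are not given: they have to be found in the camera images.
- foot: The key turret's fixed foot, a dark steel disc 236 mm across; origin: on its axis at table height, x pointing away from the pointer. On it turns an aluminium plate 278 mm across (top 40 mm above the table) with five upright open steel cups, 76 mm across, 50 mm tall (rims at 90 mm; inside 70 mm across, 47 mm deep), centres 95 mm from the axis, 72 degrees apart.
- turret (a joint): Turning angle of the turret (rad) about its upright axis, growing anticlockwise seen from above. 0: the key cup is at the pointer. A sprung detent holds it every 1.257 rad (72 degrees); it starts in the one at about -1.257. Passing to the next takes up to about 0.2 N m; past half way the spring pulls it on. It turns both ways.
- turret_bar (a point): Centre of the black grip bar, on the turret's axis, 123 mm above the table. The bar is 64 mm long along this frame's x, 18 mm thick along its y and 34 mm tall (106 to 140 mm above the table), and turns with the turret; z is up.
- key_cup (a point): Centre of the mouth of the cup in which the scooter key lies, at rim height (90 mm above the table). The key, 60 mm long with a blue head, lies flat on the cup's floor and is part of the turret; the other four cups are empty. The frame turns with the turret; z is up.
- pointer (a point): Top of the fixed pointer, a steel upright 114 mm tall, 20 mm wide and 12 mm deep, with a diamond tip 34 mm wide, 168 mm from the turret's axis on the robot's side, on the turret's fixed foot. Its frame is the foot's: the axis lies 168 mm along its +x from here.
- lid: Loose lid, 90 g: a square bamboo coaster 86 x 86 x 9 mm, a round locating disc 62 mm across, 6 mm thick under it, a round knob 26 mm across, 33 mm tall on top. Origin: centre of the disc's underside; z up, x and y square to the sides. Coaster 6 to 15 mm, knob 15 to 48 mm above the origin. Seated, the disc is in the cup, the coaster on the rim, the origin 6 mm below the rim.
- cover_a: Bystander: a hard silicone key cover, an open black shell 85 x 50 x 16 mm with a strap tab; origin under the centre.
- cover_b: Bystander: the second key cover of the set, same as the other.
- lock: Bystander: a chrome lever-style lock cylinder lying on the table, about 70 x 100 x 35 mm; origin under the barrel.
- coaster: Bystander: a plain flat bamboo coaster 90 x 90 x 9 mm with no knob; origin under the centre.
- padlock: Bystander: a brass padlock lying flat, 100 x 55 x 24 mm; origin under its case.
- mug: Bystander: a white mug 80 mm across, 90 mm tall; origin under the centre.
- torch: Bystander: a dark metal torch lying on the table, 155 mm long, 34 mm thick; origin under the middle.
Mind the look-alikes: they are no part of the job. Of the things like the lid, leave any that is turquoise; of the rest the larger one is meant.

How it is judged:
By the outcome, as a careful person would: the job done as asked, in the order asked, and still so for the second after the job is handed in, with the robot touching nothing.
It also fails if it takes over 54 s, if anything falls off the work surface, if the arm or the gripper's body presses on something with over 40 N, if the wrist force passes 120 N, or if a joint passes its speed limit or range.

### The arm

A 6-joint arm with a two-finger parallel gripper is mounted at the origin on the work surface. World frame = base frame: x ahead of the robot, y to its left, z up, the work surface at z = 0. Lengths are in mm, angles in rad, forces in N, time in s.
With the tool pointing down it reaches from about 350 to 950 mm from the base axis. Payload 17.4 kg.
Tool frame: the origin (TCP) lies at the very end of the fingers, on their centre line; the grasp point (between the pads) lies ctrl.hold_point_z behind it (ctrl.hold_point_z is the distance from the TCP to the grasp point, in mm); z points along the fingers, y is the line along which they close (so a half turn about z gives the same grasp; the last joint's range is limited). The gripper opens to 93 mm and grips with 3 to 60 N. Pads are 15 mm wide; open, the fingers measure 128 mm over their backs; the gripper's body (75 mm by 188 mm) begins 65 mm behind the grasp point.
Start: joints at [-1.32, 0.116, 1.442, -0, 1.584, -0.038], TCP at [192.232, -647.054, 187.046] pointing down, gripper open.
Joint ranges: [-2.83, 2.83], [-0.83, 2.19], [0.07, 2.5], [-1.14, 4.28], [0.01, 3], [-2.97, 2.97]. Speed limits (rad/s): [1.89, 1.89, 2.22, 3.14, 3.14, 3.14].

### API

Orientations are given as [roll, pitch, yaw] about the fixed x, y, z axes, in that order (R = Rz(yaw) Ry(pitch) Rx(roll)).
In Python, from bench import ctrl gives the robot as it stands.
- The arm moves only by the shell command python3 -m jog 'ROWS'. ROWS is JSON, a list of rows, each an object of numbers: "tx", "ty", "tz": the shift along the tool's x, y, z in cm; "twist": the turn about the tool's z in degrees; "claw": the opening, from -1 (shut) to 1 (fully open). A call has 1 to 5 rows; each row shifts and turns the commanded pose from where the row before left it, along the tool's axes as they then stand; what a row does not reach is not made up. A row lasts 1/12 s, in which the tool goes at most 41.7 mm and 7.16 degrees, less where a joint would pass 70% of its speed; a pose out of reach is approached as far as the arm can. A call is refused whole if a number of a shift passes 4.17 or a number of a turn 7.16, either way. A call with a gripper value outside its range is refused whole. The fingers move at their own pace and stop on an object; the grip force is fixed at half the most. Time passes only in rows, so rows that do not move let the fingers close. It gives the time, the measured TCP pose, the force, the opening and the grip force at its end, in the units of the state.
- ctrl.get_state(): the state, without advancing time (a new reading comes with each control period).
- ctrl.camera(name): name is "scene" or "top" or "wrist"; returns a dict with "image" (400x640x3 uint8, blue, green, red), "fx", "fy", "cx", "cy" (pixels), "eye" and "rotation" of the camera in the world; the wrist camera has in their place "mount" (4x4, takes a point from camera to tool coordinates, whose origin is the TCP and whose axes are the flange's). Camera axes: x right, y up, looking along -z (the intrinsics and any distortion apply to the point x, -y, -z); pixel columns grow to the right and rows downward; lengths in mm; the calibration is good to about 2 mm. A picture is of the moment at which its call begins: read the wrist's pose just before it. There is no depth.
- ctrl.job_done(): hands the job in; it is judged then, once.
The state is a dict: "time_s": time; "q": joint angles; "qvel": joint speeds; "joint_torque": joint torques, N m; "position": TCP position; "eef_rot": TCP orientation; "wrist_force": force on the tool from outside, world axes, zero at the start; "wrist_torque": the same for the moment, N m; "width": finger opening in mm; "grip_force": force on a finger pad.
Only numpy, scipy, OpenCV 4.12 (cv2) and the standard library are available. Lean on these libraries where they do the work, as an engineer would, in place of code of your own. Each camera call takes 0.05 s, during which the arm holds its last target. There are 200 camera calls.

## Working session

There is one attempt and no reset: what is moved stays moved. The work goes in short steps, Python scripts to look and compute and a shell command to move; the robot and the scene stay as the last step left them, time stands still between calls to the robot, and variables do not carry over. Pictures are saved under pics/ and viewed, at most 10 in all, crops included, and the job is handed in when it is done.

```bash
mkdir -p pics; ls; python3 - <<'E'
from bench import ctrl
import cv2,numpy as np
for n in("top","scene"):
    c=ctrl.camera(n); cv2.imwrite(f"pics/{n}0.png",c["image"])
    print(n,{k:(np.round(v,4).tolist() if not np.isscalar(v) else v) for k,v in c.items() if k!="image"})
s=ctrl.get_state();print(s,ctrl.hold_point_z)
E
```

```text
pics
top {'fx': 510.6272087554792, 'fy': 510.6272087554792, 'cx': 322.2169815287217, 'cy': 200.83506790323773, 'eye': [202.4631, -0.1176, 1709.3259], 'rotation': [0.2061, 0.0017, -1.4941]}
scene {'fx': 369.05150716159756, 'fy': 369.05150716159756, 'cx': 319.3432911247831, 'cy': 203.4307347912565, 'eye': [1156.542, -686.5599, 1096.8995], 'rotation': [0.7565, -0.0053, 0.737]}
{'time_s': 0.1, 'q': array([-1.31976262e+00,  1.16416973e-01,  1.44220722e+00, -5.08874411e-07,
        1.58399717e+00, -3.78044891e-02]), 'qvel': array([-9.15383562e-05,  7.17735897e-06, -9.01098866e-04,  1.12006971e-03,
        2.71385465e-03, -2.27722836e-04]), 'joint_torque': array([ 6.38382280e-04, -7.22898316e+01, -6.23870301e+01,  7.80947646e-02,
        2.27234670e-02, -7.08844004e-05]), 'position': array([ 192.19967651, -646.82800677,  186.38777431]), 'eef_rot': array([-3.14056466e+00, -3.83720264e-05,  2.88838173e-01]), 'wrist_force': array([-0.36180297, -0.02974583,  0.65526167]), 'wrist_torque': array([0.04828035, 0.00918916, 0.02810568]), 'grip_force': 0.0, 'width': 93.15005216674408} 18.8
```

View pics/top0.png

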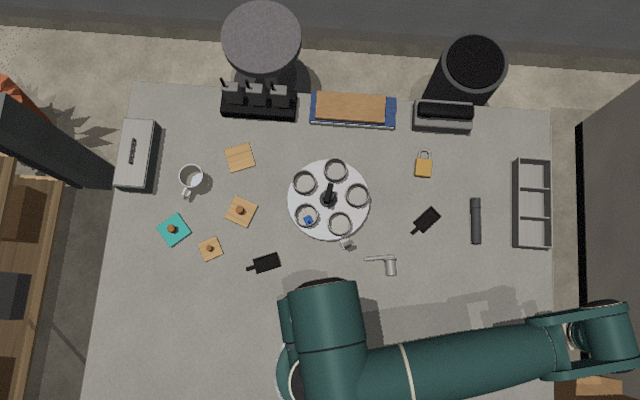

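View pics/scene0.png

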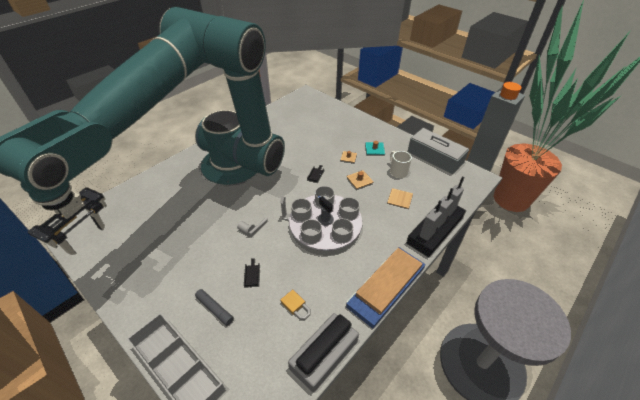

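The top view shows the turret at about (329,200), with the key cup at (307,216) and the pointer at (348,243). The big natural lid is at (241,211), with a smaller one at (210,248) and a turquoise one at (173,230). I'll zoom in for precise positions.

```bash
cat > h.py <<'E'
from bench import ctrl
import cv2,numpy as np
from scipy.spatial.transform import Rotation as R
def pose(c,s=None):
    if "mount" in c:
        m=np.array(c["mount"]);T=np.eye(4);T[:3,:3]=R.from_euler("xyz",s["eef_rot"]).as_matrix();T[:3,3]=s["position"]
        T=T@m;return T[:3,:3],T[:3,3]
    return R.from_euler("xyz",c["rotation"]).as_matrix(),np.array(c["eye"])
def unproj(c,px,z,s=None):
    A,e=pose(c,s);out=[]
    for u,v in np.atleast_2d(px):
        d=A@np.array([(u-c["cx"])/c["fx"],-(v-c["cy"])/c["fy"],-1]);out.append((e+d*(z-e[2])/d[2])[:2])
    return np.array(out)
def proj(c,P,s=None):
    A,e=pose(c,s);p=(np.atleast_2d(P)-e)@A
    return np.c_[c["cx"]-c["fx"]*p[:,0]/p[:,2],c["cy"]+c["fy"]*p[:,1]/p[:,2]]
def crop(im,x0,y0,x1,y1,k,name):
    cv2.imwrite(name,cv2.resize(im[y0:y1,x0:x1],None,fx=k,fy=k,interpolation=cv2.INTER_CUBIC))
E
python3 - <<'E'
from h import *
c=ctrl.camera("top");print([k for k in c])
crop(c["image"],220,155,375,260,5,"pics/crop.png")
for n,p,z in(("pivot",(329,194),140),("plate",(329,200),40),("key",(307,216),90),("ptr",(348,243),100),("lid",(241,211),15)):print(n,unproj(c,p,z))
E
```

```text
['image', 'fx', 'fy', 'cx', 'cy', 'eye', 'rotation']
pivot [[552.99455893   8.11970791]]
plate [[554.85034371   7.12752364]]
key [[486.38753911  73.65373755]]
ptr [[408.0654328  -63.36405233]]
lid [[499.62207469 300.71885615]]
```

View pics/crop.png

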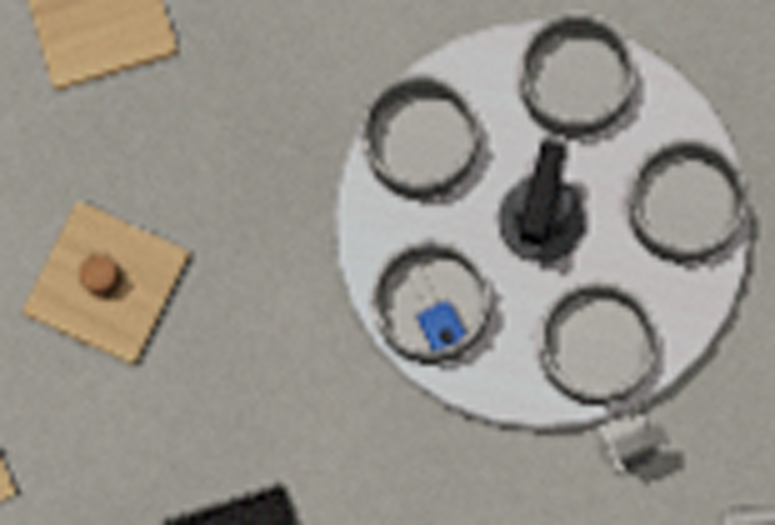

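```bash
python3 - <<'E'
from h import *
c=ctrl.camera("top")
f=lambda p:np.array(p)/5+[219.6,154.6]   # crop px -> image px
cups=unproj(c,f([(433,304),(601,346),(689,204),(579,77),(425,139)]),90)
ax=cups.mean(0);d=cups-ax
print("axis",ax,"r",np.hypot(*d.T))
a=np.unwrap(np.arctan2(d[:,1],d[:,0]))-np.arange(5)*np.radians(72)
k=np.degrees(a.mean());print("key ang",k, np.degrees(a)); 
t=np.radians(k+72);print("key target",ax+95*np.array([np.cos(t),np.sin(t)]), "pointer dir",k+72)
print("ptr",unproj(c,f([(625,438)]),112))
b=unproj(c,f([(552,143),(537,235)]),140);e=b[0]-b[1];print("bar",b.mean(0),np.degrees(np.arctan2(e[1],e[0])),np.hypot(*e))
L=unproj(c,f([(80,201),(190,256),(138,363),(24,311)]),15);print("lid corners",L,L.mean(0))
for i in range(4):
    e=L[(i+1)%4]-L[i];print(np.hypot(*e),np.degrees(np.arctan2(e[1],e[0])))
print("knob",unproj(c,f([(98,274)]),48))
s=ctrl.get_state();print(s["position"],R.from_euler("xyz",s["eef_rot"]).as_matrix().round(3).tolist())
E
```

```text
axis [553.35623201   8.62971578] r [94.03790323 94.17705001 93.46211845 94.10224118 92.8291225 ]
key ang 134.26531423134222 [133.90317628 134.51696886 134.11188965 134.68871198 134.10582438]
key target [468.16455518 -33.41048164] pointer dir 206.26531423134222
ptr [[408.23575442 -52.07323993]]
bar [558.13814416  10.06243263] -4.785576766157169 60.19825670605252
lid corners [[553.94510044 325.13674935]
 [521.71133128 246.64807154]
 [446.2191619  273.94594961]
 [475.5837519  354.32950144]] [499.36483638 300.01506798]
84.8497991707242 -112.32699980283385
80.27603494233885 160.1200702252258
85.57917124345923 69.93245041622136
83.62247137567181 -20.432384703134325
knob [[498.74358185 301.39577775]]
[ 192.15128877 -646.92846968  186.61602037] [[0.959, 0.285, -0.0], [0.285, -0.959, 0.001], [0.0, -0.001, -1.0]]
```

```bash
r='' 
python3 -m jog '[{"tx":2.67,"ty":-2.63,"tz":-0.3},{"tx":2.67,"ty":-2.63,"tz":-0.3},{"tx":2.67,"ty":-2.63,"tz":-0.3},{"tx":2.67,"ty":-2.63,"tz":-0.3},{"tx":2.67,"ty":-2.63,"tz":-0.3}]'
python3 -m jog '[{"tx":2.67,"ty":-2.63,"tz":-0.3},{"tx":2.67,"ty":-2.63,"tz":-0.3},{"tx":2.67,"ty":-2.63,"tz":-0.3},{"tx":2.67,"ty":-2.63,"tz":-0.3},{"tx":2.67,"ty":-2.63,"tz":-0.3}]'
python3 -m jog '[{"tx":2.67,"ty":-2.63,"tz":-0.3},{"tx":2.67,"ty":-2.63,"tz":-0.3},{"tx":2.67,"ty":-2.63,"tz":-0.3},{"tx":2.67,"ty":-2.63,"tz":-0.3},{"tx":2.67,"ty":-2.63,"tz":-0.3}]'
python3 -m jog '[{"tx":2.67,"ty":-2.63},{"tx":2.67,"ty":-2.63},{"tx":2.67,"ty":-2.63},{"tx":2.67,"ty":-2.63},{"tx":2.67,"ty":-2.63}]'
python3 -m jog '[{"twist":6},{"twist":6},{"twist":6},{"twist":3.5},{}]'
python3 -m jog '[{},{}]'
python3 - <<'E'
from h import *
s=ctrl.get_state();c=ctrl.camera("wrist");cv2.imwrite("pics/w1.png",c["image"])
print(s["time_s"],s["position"],np.degrees(s["eef_rot"]),c["fx"],np.array(c["mount"]).round(3).tolist())
print(proj(c,[[553.4,8.6,140],[408,-52,112]],s))
E
```

```text
0.2 [ 192.15128877 -646.92846968  186.61602037] [-1.79959613e+02 -5.72898612e-04  1.65437714e+01] 357.4496197608419 [[0.001, 0.966, 0.257, 71.229], [1.0, -0.001, 0.0, -0.082], [0.001, 0.257, -0.966, -197.167], [0.0, 0.0, 0.0, 1.0]]
[[-1275.16229268 -1344.64244121]
 [ -663.07752436  -502.09451251]]invalid input at $[0]: expected keys tx, ty, tz, twist, claw
invalid input at $[0]: expected keys tx, ty, tz, twist, claw
invalid input at $[0]: expected keys tx, ty, tz, twist, claw
invalid input at $[0]: expected keys tx, ty, tz, twist, claw
invalid input at $[0]: expected keys tx, ty, tz, twist, claw
invalid input at $[0]: expected keys tx, ty, tz, twist, claw
```

View pics/w1.png

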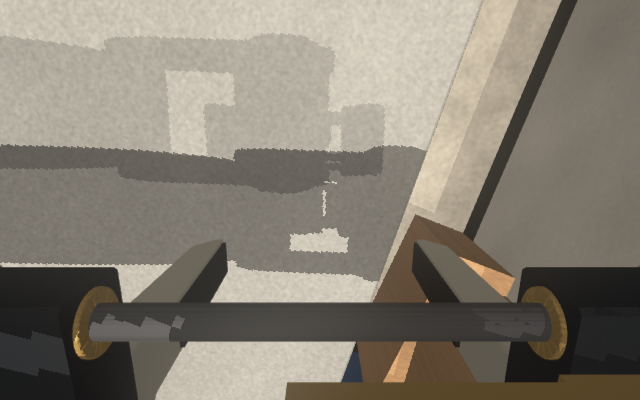

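The rows were refused because every key is required, so the picture only shows the table at the start pose, with the fingers at (210,260) and (430,260). I'll resend with full rows.

```bash
python3 -m jog '[{"tx":2.67,"ty":-2.63,"tz":-0.3,"twist":0,"claw":1},{"tx":2.67,"ty":-2.63,"tz":-0.3,"twist":0,"claw":1},{"tx":2.67,"ty":-2.63,"tz":-0.3,"twist":0,"claw":1},{"tx":2.67,"ty":-2.63,"tz":-0.3,"twist":0,"claw":1},{"tx":2.67,"ty":-2.63,"tz":-0.3,"twist":0,"claw":1}]'
python3 -m jog '[{"tx":2.67,"ty":-2.63,"tz":-0.3,"twist":0,"claw":1},{"tx":2.67,"ty":-2.63,"tz":-0.3,"twist":0,"claw":1},{"tx":2.67,"ty":-2.63,"tz":-0.3,"twist":0,"claw":1},{"tx":2.67,"ty":-2.63,"tz":-0.3,"twist":0,"claw":1},{"tx":2.67,"ty":-2.63,"tz":-0.3,"twist":0,"claw":1}]'
python3 -m jog '[{"tx":2.67,"ty":-2.63,"tz":-0.3,"twist":0,"claw":1},{"tx":2.67,"ty":-2.63,"tz":-0.3,"twist":0,"claw":1},{"tx":2.67,"ty":-2.63,"tz":-0.3,"twist":0,"claw":1},{"tx":2.67,"ty":-2.63,"tz":-0.3,"twist":0,"claw":1},{"tx":2.67,"ty":-2.63,"tz":-0.3,"twist":0,"claw":1}]'
python3 -m jog '[{"tx":2.67,"ty":-2.63,"tz":0,"twist":0,"claw":1},{"tx":2.67,"ty":-2.63,"tz":0,"twist":0,"claw":1},{"tx":2.67,"ty":-2.63,"tz":0,"twist":0,"claw":1},{"tx":2.67,"ty":-2.63,"tz":0,"twist":0,"claw":1},{"tx":2.67,"ty":-2.63,"tz":0,"twist":0,"claw":1}]'
python3 -m jog '[{"tx":0,"ty":0,"tz":0,"twist":6,"claw":1},{"tx":0,"ty":0,"tz":0,"twist":6,"claw":1},{"tx":0,"ty":0,"tz":0,"twist":6,"claw":1},{"tx":0,"ty":0,"tz":0,"twist":3.5,"claw":1},{"tx":0,"ty":0,"tz":0,"twist":0,"claw":1}]'
python3 -m jog '[{"tx":0,"ty":0,"tz":0,"twist":0,"claw":1},{"tx":0,"ty":0,"tz":0,"twist":0,"claw":1}]'
python3 - <<'E'
from h import *
s=ctrl.get_state();c=ctrl.camera("wrist");cv2.imwrite("pics/w2.png",c["image"])
print(s["time_s"],s["position"],np.degrees(s["eef_rot"]))
print(proj(c,[[553.4,8.6,140],[408,-52,112]],s))
E
```

```text
time_s: 0.67
position: [283.2, -481.4, 202.0]
eef_rot: [-3.142, -0.0, 0.288]
wrist_force: [-0.4, -0.5, 0.7]
width: 93.0
grip_force: 0.0
time_s: 1.08
position: [373.7, -317.2, 217.3]
eef_rot: [3.141, -0.0, 0.289]
wrist_force: [0.3, -0.1, -0.2]
width: 93.1
grip_force: 0.0
time_s: 1.5
position: [464.2, -153.0, 232.4]
eef_rot: [3.141, -0.0, 0.289]
wrist_force: [0.7, -1.5, 1.3]
width: 93.0
grip_force: 0.0
time_s: 1.92
position: [554.8, 11.2, 232.1]
eef_rot: [3.141, -0.0, 0.289]
wrist_force: [1.0, -1.0, -0.0]
width: 92.8
grip_force: 0.0
time_s: 2.33
position: [554.3, 9.4, 231.9]
eef_rot: [3.142, 0.0, -0.089]
wrist_force: [0.3, 0.5, 0.7]
width: 93.0
grip_force: 0.0
time_s: 2.5
position: [554.3, 9.2, 232.0]
eef_rot: [-3.142, 0.0, -0.084]
wrist_force: [1.1, -0.4, -0.5]
width: 93.1
grip_force: 0.0
2.5 [554.26739697   9.16826093 232.04680574] [-1.79998514e+02  1.24059149e-03 -4.82451629e+00]
[[320.46120967 198.92895364]
 [392.01890076 326.68169318]]
```

View pics/w2.png

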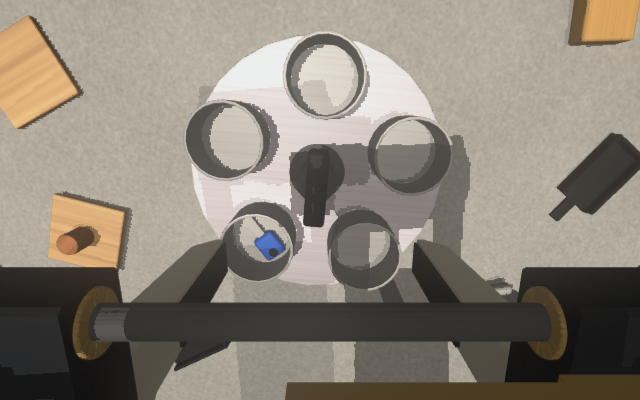

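```bash
python3 - <<'E'
from h import *
s=ctrl.get_state();c=ctrl.camera("wrist")
b=unproj(c,[(318,150),(314.5,227)],140,s);e=b[0]-b[1]
print(b,b.mean(0),np.hypot(*e),np.degrees(np.arctan2(e[1],e[0])))
cu=unproj(c,[(325,74),(226,140),(258.5,248),(363,249),(411,155)],90,s)
print(cu.mean(0),np.hypot(*(cu-cu.mean(0)).T),np.degrees(np.arctan2(*(cu-cu.mean(0)).T[::-1])))
crop(c["image"],250,120,400,240,5,"pics/w3.png")
E
```

```text
[[594.00998856   7.22993066]
 [529.30092046  15.68634083]] [561.65545451  11.45813575] 65.25928568131646 -7.445421913831979
[563.49072699  11.36221245] [93.27187746 91.65711853 94.40095439 88.16177535 91.73881712] [  -9.49160148   63.02924513  136.43827311 -152.60430497  -81.78039462]
```

View pics/w3.png

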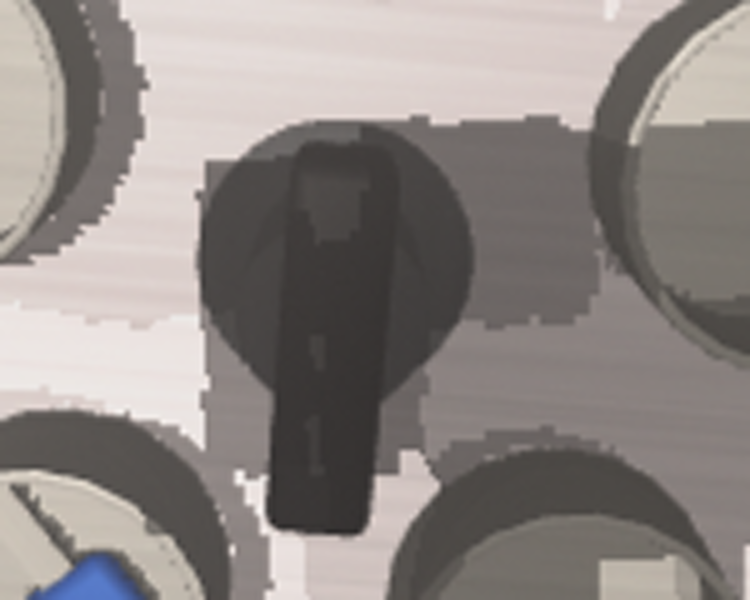

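The crop shows the bar's centre line running from about (319,149) to (314,226) in the full image. The wrist and top estimates differ by about 8 mm in x, so I'll cross-check with an edge fit of the plate in every view.

```bash
cat > fit.py <<'E'
from h import *
from scipy.ndimage import map_coordinates
from scipy.optimize import minimize
t=np.linspace(0,2*np.pi,240,endpoint=False);C=np.c_[np.cos(t),np.sin(t)]
def ring(g,c,s,xy,r,z):
    q=proj(c,np.c_[np.array(xy)+r*C,np.full(len(t),z)],s)
    return map_coordinates(g,[q[:,1],q[:,0]],order=1,mode="nearest")
def fit(c,img,s=None,x0=(555,8),r=139,z=40,d=4,free=True):
    g=cv2.cvtColor(img,cv2.COLOR_BGR2GRAY).astype(float)
    f=lambda p:-np.clip(ring(g,c,s,p[:2],p[2]-d,z)-ring(g,c,s,p[:2],p[2]+d,z),-40,40).mean()
    best=min((minimize(f,[x0[0]+a,x0[1]+b,r],method="Nelder-Mead") for a in(-8,0,8) for b in(-8,0,8)),key=lambda o:o.fun)
    return best.x.round(1),round(best.fun,1)
E
python3 - <<'E'
from fit import *
print("top",fit(ctrl.camera("top"),cv2.imread("pics/top0.png")))
print("scene",fit(ctrl.camera("scene"),cv2.imread("pics/scene0.png")))
s=ctrl.get_state();c=ctrl.camera("wrist");print("wrist",fit(c,c["image"],s))
E
```

```text
top (array([558.3,  11.8, 137.8]), np.float64(-24.4))
scene (array([565.1,   7.2, 137.4]), np.float64(-20.0))
wrist (array([563.8,  12. , 137.8]), np.float64(-16.2))
```

```bash
python3 -m jog '[{"tx":0.75,"ty":-0.3,"tz":0,"twist":0,"claw":1},{"tx":0,"ty":0,"tz":2,"twist":3.7,"claw":1},{"tx":0,"ty":0,"tz":3,"twist":0,"claw":1},{"tx":0,"ty":0,"tz":3,"twist":0,"claw":1},{"tx":0,"ty":0,"tz":2,"twist":0,"claw":1}]'
python3 -m jog '[{"tx":0,"ty":0,"tz":1.2,"twist":0,"claw":1},{"tx":0,"ty":0,"tz":1,"twist":0,"claw":1},{"tx":0,"ty":0,"tz":0,"twist":0,"claw":0},{"tx":0,"ty":0,"tz":0,"twist":0,"claw":-0.2},{"tx":0,"ty":0,"tz":0,"twist":0,"claw":-0.4}]'
python3 -m jog '[{"tx":0,"ty":0,"tz":0,"twist":0,"claw":-0.5},{"tx":0,"ty":0,"tz":0,"twist":0,"claw":-0.5},{"tx":0,"ty":0,"tz":0,"twist":0,"claw":-0.5}]'
python3 - <<'E'
from h import *
s=ctrl.get_state();print(s["position"],np.degrees(s["eef_rot"]),s["wrist_force"],s["wrist_torque"])
E
```

```text
time_s: 3.17
position: [561.7, 11.7, 129.2]
eef_rot: [3.141, 0.002, -0.151]
wrist_force: [-0.3, -0.6, 0.1]
width: 92.8
grip_force: 0.0
time_s: 3.58
position: [562.8, 11.6, 111.5]
eef_rot: [-3.141, -0.002, -0.151]
wrist_force: [0.1, 0.5, -0.6]
width: 77.8
grip_force: 0.0
time_s: 3.83
position: [562.3, 11.5, 110.7]
eef_rot: [-3.142, -0.001, -0.151]
wrist_force: [0.8, -0.6, -0.5]
width: 57.3
grip_force: 0.0
[562.29342442  11.54903384 110.69728113] [-1.79994841e+02 -5.08721558e-02 -8.65633318e+00] [ 0.79038405 -0.58412318 -0.45585054] [-0.0126886   0.00962685  0.00203368]
```

```bash
python3 -m jog '[{"tx":0,"ty":0,"tz":0,"twist":0,"claw":-0.55},{"tx":0,"ty":0,"tz":0,"twist":0,"claw":-0.55},{"tx":0,"ty":0,"tz":0,"twist":0,"claw":-0.55},{"tx":0,"ty":0,"tz":0,"twist":0,"claw":-0.55},{"tx":0,"ty":0,"tz":0,"twist":0,"claw":-0.55}]'
python3 -m jog '[{"tx":0,"ty":0,"tz":0,"twist":0,"claw":-1},{"tx":0,"ty":0,"tz":0,"twist":0,"claw":-1},{"tx":0,"ty":0,"tz":0,"twist":0,"claw":-1},{"tx":0,"ty":0,"tz":0,"twist":0,"claw":-1},{"tx":0,"ty":0,"tz":0,"twist":0,"claw":-1}]'
python3 - <<'E'
from h import *
s=ctrl.get_state();print(s["position"],np.degrees(s["eef_rot"]),s["wrist_force"],s["wrist_torque"])
E
```

```text
time_s: 4.25
position: [562.0, 11.6, 110.0]
eef_rot: [-3.142, 0.0, -0.151]
wrist_force: [0.4, -0.5, 0.4]
width: 24.3
grip_force: 0.0
time_s: 4.67
position: [562.0, 11.6, 110.0]
eef_rot: [3.142, 0.0, -0.151]
wrist_force: [-0.5, -0.2, -1.2]
width: 0.7
grip_force: 0.0
[562.04510544  11.58375733 110.03252124] [ 1.79999485e+02  1.66659394e-03 -8.65314664e+00] [-0.45872136 -0.15479534 -1.17163795] [0.01558833 0.01771684 0.01125323]
```

```bash
python3 - <<'E'
from h import *
s=ctrl.get_state();c=ctrl.camera("wrist");d=ctrl.camera("scene")
a=c["image"];b=cv2.resize(d["image"][120:270,240:420],None,fx=2.2,fy=2.2,interpolation=cv2.INTER_CUBIC)
o=np.zeros((600,800,3),np.uint8);o[:270,:]=cv2.resize(a,(800,500))[230:500];o[270:600,:396]=b
o[270:600,400:800]=cv2.resize(ctrl.camera("top")["image"][130:280,230:410],(400,330))
cv2.imwrite("pics/w4.png",o);print(proj(d,[s["position"]]))
E
```

```text
[[325.84834946 206.40998578]]
```

View pics/w4.png

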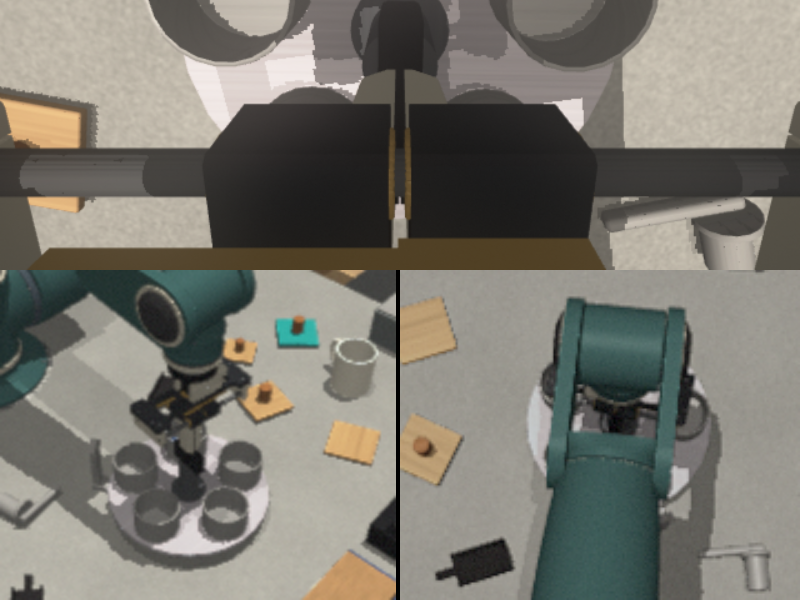

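The picture shows the closed fingertips at (400,70) in the upper panel, above the near end of the bar. In the scene panel the bar sits below the fingertips at about (190,455). The visible tips look about 30 mm shorter than the reported TCP. I'll half open and descend carefully, watching the force.

```bash
python3 -m jog '[{"tx":0,"ty":0,"tz":0,"twist":0,"claw":0},{"tx":0,"ty":0,"tz":0,"twist":0,"claw":0},{"tx":0,"ty":0,"tz":0,"twist":0,"claw":0},{"tx":0,"ty":0,"tz":0,"twist":0,"claw":0},{"tx":0,"ty":0,"tz":0,"twist":0,"claw":0}]'
python3 -m jog '[{"tx":0,"ty":0,"tz":0,"twist":0,"claw":0},{"tx":0,"ty":0,"tz":0.5,"twist":0,"claw":0},{"tx":0,"ty":0,"tz":0.5,"twist":0,"claw":0}]'
python3 -m jog '[{"tx":0,"ty":0,"tz":0.5,"twist":0,"claw":0},{"tx":0,"ty":0,"tz":0.3,"twist":0,"claw":0},{"tx":0,"ty":0,"tz":0,"twist":0,"claw":0}]'
python3 - <<'E'
from h import *
s=ctrl.get_state();c=ctrl.camera("wrist");d=ctrl.camera("scene")
o=np.zeros((600,800,3),np.uint8);o[:300,:480]=c["image"][:300,80:560]
o[300:600,:360]=cv2.resize(d["image"][165:240,280:370],None,fx=4,fy=4,interpolation=cv2.INTER_CUBIC)
cv2.imwrite("pics/w5.png",o);print(proj(d,[s["position"],s["position"]+[0,0,32],[562,11.5,140],[562,11.5,106]]),s["wrist_force"])
E
```

```text
time_s: 5.23
position: [562.1, 11.6, 110.1]
eef_rot: [-3.142, -0.0, -0.151]
wrist_force: [-0.0, -0.4, -0.3]
width: 29.4
grip_force: 0.0
time_s: 5.48
position: [562.2, 11.6, 99.8]
eef_rot: [-3.142, -0.0, -0.151]
wrist_force: [0.4, 0.3, -0.3]
width: 45.8
grip_force: 0.0
time_s: 5.73
position: [561.6, 11.6, 90.9]
eef_rot: [3.141, 0.001, -0.151]
wrist_force: [-0.7, 0.4, -1.1]
width: 46.2
grip_force: 0.0
[[325.66392139 209.88121683]
 [325.82092207 203.93448949]
 [325.9749492  200.73687098]
 [325.80392419 207.16650032]] [-0.70004567  0.41156268 -1.06372311]
```

View pics/w5.png

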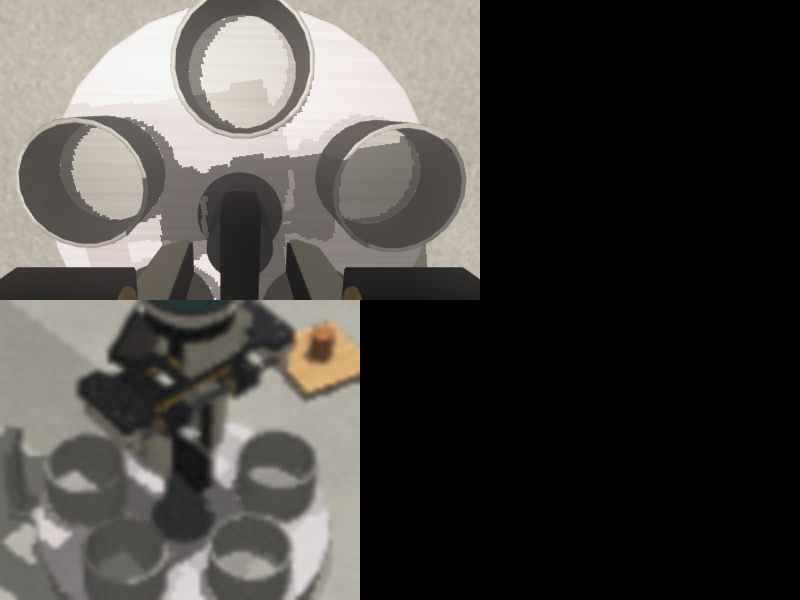

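The fingers now straddle the bar symmetrically: tips at (192,240) and (288,240), bar at column 240. The scene view confirms the real tips are about 32 mm above the reported TCP. I'll go 10 mm lower and grip.

```bash
python3 -m jog '[{"tx":0,"ty":0,"tz":0.5,"twist":0,"claw":0},{"tx":0,"ty":0,"tz":0.5,"twist":0,"claw":-0.3},{"tx":0,"ty":0,"tz":0,"twist":0,"claw":-0.5},{"tx":0,"ty":0,"tz":0,"twist":0,"claw":-0.5},{"tx":0,"ty":0,"tz":0,"twist":0,"claw":-0.5}]'
python3 -m jog '[{"tx":0,"ty":0,"tz":0,"twist":0,"claw":-1},{"tx":0,"ty":0,"tz":0,"twist":0,"claw":-1},{"tx":0,"ty":0,"tz":0,"twist":0,"claw":-1},{"tx":0,"ty":0,"tz":0,"twist":0,"claw":-1},{"tx":0,"ty":0,"tz":0,"twist":0,"claw":-1}]'
python3 - <<'E'
from h import *
s=ctrl.get_state();print(s["position"],np.degrees(s["eef_rot"]),s["wrist_force"],s["wrist_torque"])
c=ctrl.camera("wrist");print(unproj(c,[(320,192)],140,s))
E
```

```text
time_s: 6.25
position: [562.1, 11.6, 82.1]
eef_rot: [-3.142, -0.0, -0.151]
wrist_force: [-0.2, 0.9, -0.1]
width: 25.4
grip_force: 0.0
time_s: 6.67
position: [562.1, 11.5, 82.2]
eef_rot: [3.142, -0.0, -0.151]
wrist_force: [-0.7, -1.6, 1.5]
width: 18.2
grip_force: 30.0
[562.12269939  11.50891682  82.24044411] [ 1.79995315e+02 -1.54415687e-02 -8.65675798e+00] [-0.65365899 -1.61803516  1.46862691] [-0.19583324  0.06056385 -0.22269245]
[[600.97152994   5.53698373]]
```

```bash
python3 -m jog '[{"tx":0,"ty":0,"tz":0,"twist":-3,"claw":-1},{"tx":0,"ty":0,"tz":0,"twist":-3,"claw":-1},{"tx":0,"ty":0,"tz":0,"twist":-3,"claw":-1}]'
python3 -m jog '[{"tx":0,"ty":0,"tz":0,"twist":-4,"claw":-1},{"tx":0,"ty":0,"tz":0,"twist":-4,"claw":-1},{"tx":0,"ty":0,"tz":0,"twist":-4,"claw":-1},{"tx":0,"ty":0,"tz":0,"twist":-4,"claw":-1},{"tx":0,"ty":0,"tz":0,"twist":-4,"claw":-1}]'
```

```text
time_s: 6.97
position: [562.2, 11.8, 82.2]
eef_rot: [-3.141, -0.0, 0.008]
wrist_force: [-0.6, 1.1, 2.1]
width: 17.7
grip_force: 30.0
time_s: 7.38
position: [562.0, 12.4, 82.2]
eef_rot: [-3.14, -0.001, 0.359]
wrist_force: [-0.8, 6.8, 2.7]
width: 17.6
grip_force: 30.0
```

```bash
python3 -m jog '[{"tx":0,"ty":0,"tz":0,"twist":-4,"claw":-1},{"tx":0,"ty":0,"tz":0,"twist":-4,"claw":-1},{"tx":0,"ty":0,"tz":0,"twist":-4,"claw":-1},{"tx":0,"ty":0,"tz":0,"twist":-4,"claw":-1},{"tx":0,"ty":0,"tz":0,"twist":-4,"claw":-1}]'
python3 -m jog '[{"tx":0,"ty":0,"tz":0,"twist":-5,"claw":-1},{"tx":0,"ty":0,"tz":0,"twist":-5,"claw":-1},{"tx":0,"ty":0,"tz":0,"twist":-5,"claw":-1},{"tx":0,"ty":0,"tz":0,"twist":-5,"claw":-1},{"tx":0,"ty":0,"tz":0,"twist":-3,"claw":-1}]'
python3 -m jog '[{"tx":0,"ty":0,"tz":0,"twist":0,"claw":-1},{"tx":0,"ty":0,"tz":0,"twist":0,"claw":-1},{"tx":0,"ty":0,"tz":0,"twist":0,"claw":-1}]'
python3 -m jog '[{"tx":0,"ty":0,"tz":0,"twist":0,"claw":0},{"tx":0,"ty":0,"tz":0,"twist":0,"claw":0},{"tx":0,"ty":0,"tz":0,"twist":0,"claw":0},{"tx":0,"ty":0,"tz":0,"twist":0,"claw":0},{"tx":0,"ty":0,"tz":0,"twist":0,"claw":0}]'
python3 -m jog '[{"tx":0,"ty":0,"tz":-3,"twist":0,"claw":0},{"tx":0,"ty":0,"tz":-3,"twist":0,"claw":0},{"tx":0,"ty":0,"tz":-3,"twist":0,"claw":0},{"tx":0,"ty":0,"tz":-3,"twist":0,"claw":0},{"tx":0,"ty":0,"tz":-3,"twist":0,"claw":0}]'
python3 -m jog '[{"tx":0,"ty":0,"tz":0,"twist":0,"claw":0},{"tx":0,"ty":0,"tz":0,"twist":0,"claw":0}]'
python3 - <<'E'
from fit import *
s=ctrl.get_state();c=ctrl.camera("wrist");cv2.imwrite("pics/w6.png",c["image"])
print(s["position"],np.degrees(s["eef_rot"]));print("wrist",fit(c,c["image"],s,x0=(562,11)))
E
```

```text
time_s: 7.8
position: [561.7, 13.0, 82.2]
eef_rot: [-3.139, -0.001, 0.708]
wrist_force: [-5.4, 11.5, 5.4]
width: 17.8
grip_force: 30.0
time_s: 8.22
position: [561.1, 13.5, 82.2]
eef_rot: [-3.138, -0.002, 1.111]
wrist_force: [-10.9, 14.0, 7.2]
width: 17.8
grip_force: 30.1
time_s: 8.47
position: [561.0, 13.5, 82.2]
eef_rot: [-3.138, -0.002, 1.107]
wrist_force: [-11.7, 14.4, 8.4]
width: 17.3
grip_force: 30.0
time_s: 8.88
position: [562.1, 11.5, 82.0]
eef_rot: [3.142, 0.0, 1.105]
wrist_force: [0.2, -0.3, 0.1]
width: 44.5
grip_force: 0.0
time_s: 9.3
position: [561.9, 11.5, 233.5]
eef_rot: [3.141, 0.0, 1.105]
wrist_force: [0.2, -0.8, -0.7]
width: 46.4
grip_force: 0.0
time_s: 9.47
position: [562.7, 11.5, 233.7]
eef_rot: [3.139, -0.001, 1.105]
wrist_force: [-0.6, 0.0, -0.2]
width: 46.5
grip_force: 0.0
[562.69573337  11.47352389 233.74841864] [ 1.79842950e+02 -7.06340237e-02  6.33397648e+01]
wrist (array([561. ,  11.5, 138.9]), np.float64(-14.8))
```

View pics/w6.png

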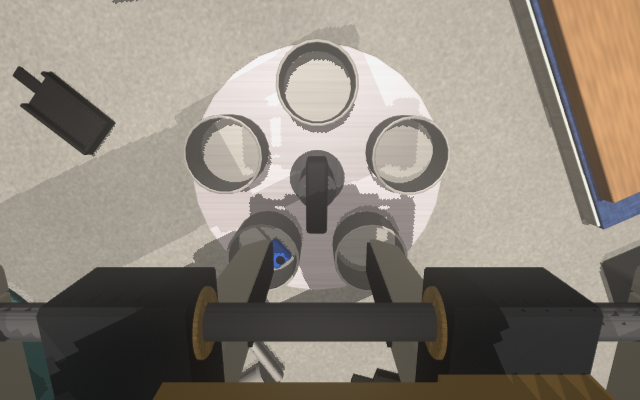

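The cups now read top (317,83), left (226,153), right (407,154). The key cup is at about (264,250), on the pointer side. I'll compute the turret angle while travelling to the lid for a look.

```bash
python3 - <<'E'
from h import *
s=ctrl.get_state();c=ctrl.camera("wrist")
cu=unproj(c,[(317.5,83),(226,153.5),(407,154)],90,s);ax=np.array([561.2,11.6])
d=cu-ax;print(np.hypot(*d.T),np.degrees(np.arctan2(*d.T[::-1])), unproj(c,[(264,250)],90,s)-ax)
E
python3 -m jog '[{"tx":2.93,"ty":-2.31,"tz":0,"twist":0,"claw":1},{"tx":2.93,"ty":-2.31,"tz":0,"twist":0,"claw":1},{"tx":2.93,"ty":-2.31,"tz":0,"twist":0,"claw":1},{"tx":2.93,"ty":-2.31,"tz":0,"twist":0,"claw":1}]'
python3 -m jog '[{"tx":2.93,"ty":-2.31,"tz":0,"twist":0,"claw":1},{"tx":2.93,"ty":-2.31,"tz":0,"twist":0,"claw":1},{"tx":2.93,"ty":-2.31,"tz":0,"twist":0,"claw":1},{"tx":2.93,"ty":-2.31,"tz":0,"twist":0,"claw":1},{"tx":0,"ty":0,"tz":0,"twist":-6,"claw":1}]'
python3 -m jog '[{"tx":0,"ty":0,"tz":0,"twist":0,"claw":1},{"tx":0,"ty":0,"tz":0,"twist":0,"claw":1},{"tx":0,"ty":0,"tz":0,"twist":0,"claw":1}]'
python3 - <<'E'
from h import *
s=ctrl.get_state();c=ctrl.camera("wrist");d=ctrl.camera("top")
o=np.zeros((600,640,3),np.uint8);o[:260]=c["image"][:260];o[260:600,:500]=cv2.resize(d["image"][160:255,280:420],(500,340),interpolation=cv2.INTER_CUBIC)
cv2.imwrite("pics/w7.png",o)
print(s["position"],np.degrees(s["eef_rot"]))
E
```

```text
[94.94693999 92.85318496 89.53810158] [ 63.82290548 133.47182467  -6.18981329] [[-78.93600416 -34.33361824]]
time_s: 9.9
position: [531.1, 159.0, 230.5]
eef_rot: [-3.14, 0.001, 1.105]
wrist_force: [0.6, 0.2, 0.6]
width: 68.6
grip_force: 0.0
time_s: 10.32
position: [500.0, 308.6, 230.0]
eef_rot: [-3.139, 0.001, 1.209]
wrist_force: [-0.6, -1.0, 0.1]
width: 92.7
grip_force: 0.0
time_s: 10.57
position: [502.1, 303.1, 231.3]
eef_rot: [-3.141, 0.001, 1.207]
wrist_force: [0.3, -0.2, -0.1]
width: 93.2
grip_force: 0.0
[502.13397787 303.11773852 231.34174576] [-1.79969323e+02  4.86577651e-02  6.91499115e+01]
```

View pics/w7.png

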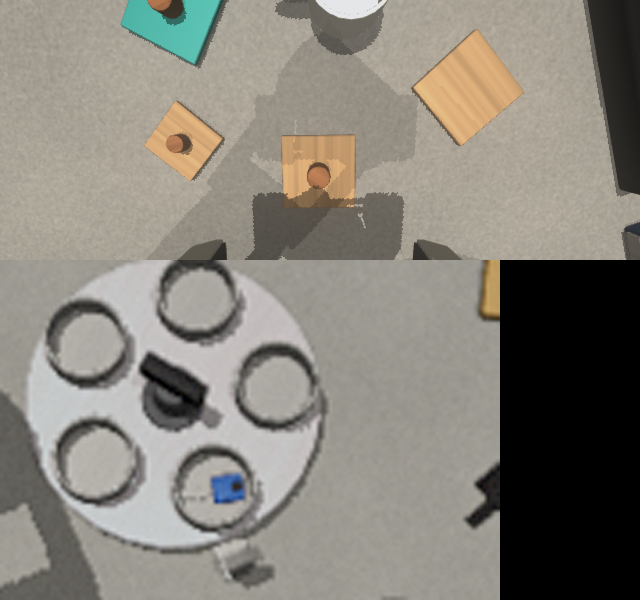

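The lid coaster's corners are at about (282,135), (355,135), (356,208) and (283,208), with the knob top at (318,176), nicely square to the tool. The top panel shows the key cup at the pointer.

```bash
python3 - <<'E'
from h import *
s=ctrl.get_state();c=ctrl.camera("wrist")
L=unproj(c,[(282,135),(355,135),(356,207.5),(283,208)],15,s);m=L.mean(0)
k=unproj(c,[(318,176)],48,s)[0];print(L,m,k)
e=np.diff(np.vstack([L,L[:1]]),axis=0);print(np.hypot(*e.T),np.degrees(np.arctan2(*e.T[::-1])))
Rm=R.from_euler("xyz",s["eef_rot"]).as_matrix()
for p in(m,k):print("tool shift",Rm.T@np.r_[p-s["position"][:2],0])
# top-camera check of key cup & pointer now (crop scale 500/140,340/95)
t=ctrl.camera("top");f=lambda x,y:(280+x*140/500-.4,160+(y-260)*95/340-.4)
P=unproj(t,[f(214,488),f(277,385),f(198,300),f(87,343),f(96,461)],90);print(P.mean(0),P[0]-P.mean(0),P)
E
```

```text
[[477.95317371 358.69296858]
 [555.7303995  329.22369211]
 [528.55436953 247.92987827]
 [446.34243306 278.41177443]] [502.14509395 303.56457835] [501.74446992 305.47875444]
[83.17292292 85.7159307  87.68094714 86.28040948] [ -20.75136671 -108.48446979  159.65662259   68.50794733]
tool shift [ 4.69396058e-01 -3.53997233e-01 -8.08651686e-05]
tool shift [ 2.11601381e+00 -1.40908946e+00 -3.85299180e-04]
[553.17130794   9.41609597] [-82.55195248 -41.82511204] [[470.61935546 -32.40901607]
 [569.38447146 -82.93851407]
 [643.50013884  -5.60644243]
 [595.31646456  92.64653667]
 [487.03610936  75.38791573]]
```

```bash
python3 -m jog '[{"tx":0.1,"ty":-0.1,"tz":4,"twist":0,"claw":0},{"tx":0,"ty":0,"tz":4,"twist":0,"claw":0},{"tx":0,"ty":0,"tz":4,"twist":0,"claw":0},{"tx":0,"ty":0,"tz":4,"twist":0,"claw":0},{"tx":0,"ty":0,"tz":3,"twist":0,"claw":0}]'
python3 -m jog '[{"tx":0,"ty":0,"tz":2,"twist":0,"claw":0},{"tx":0,"ty":0,"tz":1,"twist":0,"claw":0},{"tx":0,"ty":0,"tz":0.5,"twist":0,"claw":0},{"tx":0,"ty":0,"tz":0.5,"twist":0,"claw":0},{"tx":0,"ty":0,"tz":0,"twist":0,"claw":0}]'
python3 -m jog '[{"tx":0,"ty":0,"tz":0.4,"twist":0,"claw":0},{"tx":0,"ty":0,"tz":0.3,"twist":0,"claw":0},{"tx":0,"ty":0,"tz":0,"twist":0,"claw":0},{"tx":0,"ty":0,"tz":0,"twist":0,"claw":0}]'
python3 - <<'E'
from h import *
s=ctrl.get_state();c=ctrl.camera("wrist")
cv2.imwrite("pics/w8.png",c["image"][:320]);print(s["position"],s["wrist_force"])
E
```

```text
time_s: 11.18
position: [500.6, 304.2, 38.8]
eef_rot: [-3.14, 0.001, 1.209]
wrist_force: [-0.6, -0.4, -0.9]
width: 64.5
grip_force: 0.0
time_s: 11.6
position: [501.9, 305.3, 2.6]
eef_rot: [3.141, -0.001, 1.21]
wrist_force: [0.1, 0.7, 0.2]
width: 46.2
grip_force: 0.0
time_s: 11.93
position: [501.6, 305.3, -4.6]
eef_rot: [3.141, -0.0, 1.21]
wrist_force: [-0.1, -0.1, 0.4]
width: 46.8
grip_force: 0.0
[501.56821088 305.3424022   -4.64530806] [-0.07279498 -0.09567652  0.44153739]
```

View pics/w8.png

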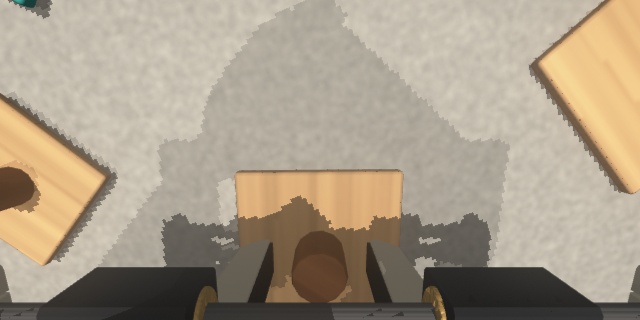

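The knob sits centred between the fingertips, at (320,265) between columns 272 and 367. I'll lower a little, grip and lift, and refine the turret axis from the saved images.

```bash
python3 -m jog '[{"tx":0,"ty":0,"tz":0.3,"twist":0,"claw":-0.3},{"tx":0,"ty":0,"tz":0,"twist":0,"claw":-1},{"tx":0,"ty":0,"tz":0,"twist":0,"claw":-1},{"tx":0,"ty":0,"tz":0,"twist":0,"claw":-1},{"tx":0,"ty":0,"tz":0,"twist":0,"claw":-1}]'
python3 -m jog '[{"tx":0,"ty":0,"tz":0,"twist":0,"claw":-1},{"tx":0,"ty":0,"tz":0,"twist":0,"claw":-1},{"tx":0,"ty":0,"tz":0,"twist":0,"claw":-1}]'
python3 - <<'E'
from fit import *
s=ctrl.get_state();print(s["position"],np.degrees(s["eef_rot"]),s["wrist_force"],s["width"],s["grip_force"])
c=ctrl.camera("wrist")
V=[("pics/w2.png",(554.27,9.17,232.0),(180,0,-4.82),-8.9,(0,72,-72)),("pics/w6.png",(562.3,11.5,233.7),(179.9,0,63.34),63.3,(0,72,-72))]
for n,p,r,a0,offs in V:
    S={"position":np.array(p),"eef_rot":np.radians(r)};g=cv2.cvtColor(cv2.imread(n),cv2.COLOR_BGR2GRAY).astype(float)
    def f(q):
        v=0
        for o in offs:
            a=np.radians(q[2]+o);ce=q[:2]+95*np.array([np.cos(a),np.sin(a)])
            v-=np.clip(ring(g,c,S,ce,36.5,90+q[3])-.5*ring(g,c,S,ce,33.5,90+q[3])-.5*ring(g,c,S,ce,40,90+q[3]),-40,40).mean()
        return v
    b=min((minimize(f,[561+i,11+j,a0,h],method="Nelder-Mead",options=dict(maxiter=2000)) for i in(-4,0,4) for j in(-4,0,4) for h in(-8,0)),key=lambda o:o.fun)
    print(n,b.x.round(2),b.fun)
E
```

```text
time_s: 12.4
position: [501.4, 305.2, -8.0]
eef_rot: [-3.142, 0.0, 1.21]
wrist_force: [0.2, -0.5, -0.1]
width: 25.4
grip_force: 30.0
time_s: 12.65
position: [501.4, 305.3, -8.0]
eef_rot: [-3.142, 0.0, 1.21]
wrist_force: [-0.5, -0.0, 0.1]
width: 25.4
grip_force: 30.0
[501.43164612 305.26585996  -7.96885333] [-1.79997065e+02  3.12443894e-04  6.93450444e+01] [-0.51020269 -0.03779757  0.06389487] 25.35482872553093 29.999838173389435
pics/w2.png [560.82  11.94  -9.55  -1.64] -83.9954013987217
pics/w6.png [559.92  12.35  63.17  -2.51] -106.12993691728556
```

```bash
python3 -m jog '[{"tx":0,"ty":0,"tz":-1.5,"twist":0,"claw":-1},{"tx":0,"ty":0,"tz":-3.5,"twist":0,"claw":-1},{"tx":0,"ty":0,"tz":-3.5,"twist":0,"claw":-1},{"tx":0,"ty":0,"tz":-4,"twist":0,"claw":-1},{"tx":0,"ty":0,"tz":-4,"twist":0,"claw":-1}]'
python3 -m jog '[{"tx":-2.7,"ty":0.79,"tz":0,"twist":0,"claw":-1},{"tx":-2.7,"ty":0.79,"tz":0,"twist":0,"claw":-1},{"tx":-2.7,"ty":0.79,"tz":0,"twist":0,"claw":-1},{"tx":-2.7,"ty":0.79,"tz":0,"twist":0,"claw":-1}]'
python3 -m jog '[{"tx":-2.7,"ty":0.79,"tz":0,"twist":0,"claw":-1},{"tx":-2.7,"ty":0.79,"tz":0,"twist":0,"claw":-1},{"tx":-2.7,"ty":0.79,"tz":0,"twist":0,"claw":-1},{"tx":-2.7,"ty":0.79,"tz":0,"twist":0,"claw":-1}]'
python3 -m jog '[{"tx":-2.7,"ty":0.79,"tz":0,"twist":0,"claw":-1},{"tx":-2.7,"ty":0.79,"tz":0,"twist":0,"claw":-1},{"tx":-2.7,"ty":0.79,"tz":0,"twist":0,"claw":-1},{"tx":-2.7,"ty":0.79,"tz":0,"twist":0,"claw":-1}]'
python3 -m jog '[{"tx":0,"ty":0,"tz":0,"twist":6,"claw":-1},{"tx":0,"ty":0,"tz":0,"twist":6,"claw":-1},{"tx":0,"ty":0,"tz":0,"twist":6,"claw":-1},{"tx":0,"ty":0,"tz":0,"twist":6,"claw":-1},{"tx":0,"ty":0,"tz":0,"twist":6,"claw":-1}]'
python3 -m jog '[{"tx":0,"ty":0,"tz":0,"twist":6,"claw":-1},{"tx":0,"ty":0,"tz":0,"twist":6.5,"claw":-1},{"tx":0,"ty":0,"tz":0,"twist":0,"claw":-1},{"tx":0,"ty":0,"tz":0,"twist":0,"claw":-1},{"tx":0,"ty":0,"tz":0,"twist":0,"claw":-1}]'
python3 - <<'E'
from h import *
s=ctrl.get_state();print(s["position"],np.degrees(s["eef_rot"]),s["wrist_force"],s["width"],s["grip_force"])
e=np.array([475.6,-30.7])-s["position"][:2];Rm=R.from_euler("xyz",s["eef_rot"]).as_matrix();print("shift",Rm.T@np.r_[e,0])
# coaster visible? far edge of the lid in wrist image, by colour
c=ctrl.camera("wrist");h=cv2.cvtColor(c["image"],cv2.COLOR_BGR2HSV);m=cv2.inRange(h,(8,70,60),(28,255,255))
n,l,st,ce=cv2.connectedComponentsWithStats(m);print([x.tolist() for x in st if x[4]>300][:6])
p=proj(c,[s["position"]+Rm@np.array([43,y,-7]) for y in(-43,43)],s);print(p)
E
```

```text
time_s: 13.12
position: [501.0, 305.0, 158.6]
eef_rot: [-3.141, 0.0, 1.21]
wrist_force: [0.8, 0.4, -0.9]
width: 25.4
grip_force: 30.0
time_s: 13.45
position: [492.6, 192.0, 157.2]
eef_rot: [3.141, -0.0, 1.211]
wrist_force: [0.4, -0.0, -0.6]
width: 25.0
grip_force: 30.0
time_s: 13.78
position: [484.0, 79.6, 157.1]
eef_rot: [3.141, -0.0, 1.21]
wrist_force: [0.8, -0.4, -0.7]
width: 25.4
grip_force: 30.0
time_s: 14.12
position: [475.5, -32.7, 157.2]
eef_rot: [3.141, -0.0, 1.21]
wrist_force: [0.5, 0.5, -0.7]
width: 25.4
grip_force: 30.0
time_s: 14.53
position: [475.8, -31.5, 157.1]
eef_rot: [3.141, -0.0, 0.681]
wrist_force: [-0.4, -0.1, -0.7]
width: 25.5
grip_force: 30.0
time_s: 14.95
position: [475.9, -31.4, 157.1]
eef_rot: [3.142, -0.0, 0.472]
wrist_force: [0.0, -0.4, -1.2]
width: 25.4
grip_force: 30.0
[475.86331393 -31.35541383 157.06806958] [ 1.79999086e+02 -2.93632198e-03  2.70703597e+01] [ 0.00423987 -0.38326374 -1.24213387] 25.440870170393797 29.999866783618927
shift [ 6.38011088e-02 -7.03442206e-01 -7.95698119e-06]
[[0, 0, 640, 400, 229241], [234, 170, 171, 133, 16239], [247, 286, 16, 74, 688], [377, 286, 16, 74, 675], [93, 375, 462, 25, 9157]]
[[239.20168418 164.2685382 ]
 [400.10810423 164.49930382]]
```

```bash
python3 -m jog '[{"tx":0.1,"ty":-0.07,"tz":2,"twist":0,"claw":-1},{"tx":0,"ty":0,"tz":2,"twist":0,"claw":-1},{"tx":0,"ty":0,"tz":1.5,"twist":0,"claw":-1},{"tx":0,"ty":0,"tz":1,"twist":0,"claw":-1},{"tx":0,"ty":0,"tz":0.5,"twist":0,"claw":-1}]'
python3 -m jog '[{"tx":0,"ty":0,"tz":0,"twist":0,"claw":-1},{"tx":0,"ty":0,"tz":0,"twist":0,"claw":-1},{"tx":0,"ty":0,"tz":0.2,"twist":0,"claw":-1},{"tx":0,"ty":0,"tz":0.2,"twist":0,"claw":-1},{"tx":0,"ty":0,"tz":0,"twist":0,"claw":-1}]'
python3 -m jog '[{"tx":0,"ty":0,"tz":0.2,"twist":0,"claw":-1},{"tx":0,"ty":0,"tz":0,"twist":0,"claw":-1},{"tx":0,"ty":0,"tz":0,"twist":0,"claw":-1}]'
```

```text
time_s: 15.42
position: [476.0, -30.2, 85.8]
eef_rot: [-3.141, 0.001, 0.47]
wrist_force: [-0.2, -0.5, -0.7]
width: 25.7
grip_force: 30.0
time_s: 15.83
position: [476.5, -30.3, 83.2]
eef_rot: [3.141, -0.0, 0.469]
wrist_force: [-0.0, 0.0, -1.4]
width: 25.1
grip_force: 30.0
time_s: 16.08
position: [476.4, -30.3, 81.0]
eef_rot: [-3.142, 0.0, 0.469]
wrist_force: [0.2, -0.3, -1.7]
width: 25.3
grip_force: 30.0
```

```bash
python3 -m jog '[{"tx":0,"ty":0,"tz":0.2,"twist":0,"claw":-1},{"tx":0,"ty":0,"tz":0,"twist":0,"claw":-1},{"tx":0,"ty":0,"tz":0,"twist":0,"claw":-1}]'
python3 -m jog '[{"tx":0,"ty":0,"tz":0.2,"twist":0,"claw":-1},{"tx":0,"ty":0,"tz":0,"twist":0,"claw":-1},{"tx":0,"ty":0,"tz":0,"twist":0,"claw":-1}]'
python3 -m jog '[{"tx":0,"ty":0,"tz":0.1,"twist":0,"claw":-1},{"tx":0,"ty":0,"tz":0,"twist":0,"claw":-1},{"tx":0,"ty":0,"tz":0,"twist":0,"claw":-1}]'
```

```text
time_s: 16.33
position: [476.4, -30.3, 78.9]
eef_rot: [-3.141, 0.0, 0.469]
wrist_force: [-0.5, -0.8, -0.7]
width: 26.0
grip_force: 30.0
time_s: 16.58
position: [476.4, -30.2, 76.9]
eef_rot: [-3.141, 0.0, 0.469]
wrist_force: [-0.1, -0.1, -1.1]
width: 25.2
grip_force: 30.0
time_s: 16.83
position: [476.5, -30.3, 76.0]
eef_rot: [-3.142, -0.0, 0.469]
wrist_force: [-0.1, -0.2, -0.5]
width: 25.4
grip_force: 30.0
```

The disc is inside the cup with no contact, so I'll feel for the seat.

```bash
python3 -m jog '[{"tx":0,"ty":0,"tz":0.05,"twist":0,"claw":-1},{"tx":0,"ty":0,"tz":0,"twist":0,"claw":-1},{"tx":0,"ty":0,"tz":0,"twist":0,"claw":-1}]'
python3 -m jog '[{"tx":0,"ty":0,"tz":0.05,"twist":0,"claw":-1},{"tx":0,"ty":0,"tz":0,"twist":0,"claw":-1},{"tx":0,"ty":0,"tz":0,"twist":0,"claw":-1}]'
```

```text
time_s: 17.08
position: [476.6, -30.4, 76.0]
eef_rot: [3.141, -0.0, 0.469]
wrist_force: [-2.9, -1.1, 5.7]
width: 25.8
grip_force: 30.0
time_s: 17.33
position: [476.6, -30.5, 75.9]
eef_rot: [3.141, -0.0, 0.468]
wrist_force: [-4.5, -1.4, 10.1]
width: 25.7
grip_force: 30.0
```

Contact came exactly at the seated height of 76. I'll ease off, release and retreat upward.

```bash
python3 -m jog '[{"tx":0,"ty":0,"tz":-0.07,"twist":0,"claw":-1},{"tx":0,"ty":0,"tz":0,"twist":0,"claw":-1},{"tx":0,"ty":0,"tz":0,"twist":0,"claw":-0.3},{"tx":0,"ty":0,"tz":0,"twist":0,"claw":0},{"tx":0,"ty":0,"tz":0,"twist":0,"claw":0}]'
python3 -m jog '[{"tx":0,"ty":0,"tz":0,"twist":0,"claw":0},{"tx":0,"ty":0,"tz":0,"twist":0,"claw":0},{"tx":0,"ty":0,"tz":0,"twist":0,"claw":0}]'
python3 -m jog '[{"tx":0,"ty":0,"tz":-1,"twist":0,"claw":0},{"tx":0,"ty":0,"tz":-2,"twist":0,"claw":0},{"tx":0,"ty":0,"tz":-3,"twist":0,"claw":0},{"tx":0,"ty":0,"tz":-4,"twist":0,"claw":0},{"tx":0,"ty":0,"tz":-4,"twist":0,"claw":0}]'
python3 -m jog '[{"tx":0,"ty":0,"tz":-3,"twist":0,"claw":0},{"tx":0,"ty":0,"tz":0,"twist":0,"claw":0},{"tx":0,"ty":0,"tz":0,"twist":0,"claw":0},{"tx":0,"ty":0,"tz":0,"twist":0,"claw":0}]'
python3 - <<'E'
from h import *
from scipy.optimize import minimize
s=ctrl.get_state();c=ctrl.camera("wrist");cv2.imwrite("pics/w9.png",c["image"])
h=cv2.cvtColor(c["image"],cv2.COLOR_BGR2HSV);m=cv2.inRange(h,(8,70,60),(28,255,255));m[300:]=0
k=cv2.findContours(m,cv2.RETR_EXTERNAL,cv2.CHAIN_APPROX_NONE)[0]
for q in k:
    if cv2.contourArea(q)>500:
        print(cv2.contourArea(q),cv2.boundingRect(q),cv2.approxPolyDP(q,5,True)[:,0].tolist())
p=np.array([475.6,-30.7]);a=np.radians(26.8);u=np.array([np.cos(a),np.sin(a)]);v=np.array([-u[1],u[0]])
print("expected corners",proj(c,[np.r_[p+43*(i*u+j*v),99] for i,j in((1,1),(1,-1),(-1,-1),(-1,1))],s).round(1).tolist())
print(s["time_s"],s["position"],s["wrist_force"])
E
```

```text
time_s: 17.75
position: [476.4, -30.2, 75.5]
eef_rot: [-3.141, 0.0, 0.469]
wrist_force: [-0.3, -0.6, 0.8]
width: 41.2
grip_force: 0.0
time_s: 18.0
position: [476.4, -30.2, 75.7]
eef_rot: [-3.141, 0.0, 0.469]
wrist_force: [0.0, 0.5, 0.7]
width: 46.3
grip_force: 0.0
time_s: 18.42
position: [475.8, -30.2, 217.8]
eef_rot: [-3.141, 0.001, 0.469]
wrist_force: [0.1, -1.1, -0.0]
width: 46.4
grip_force: 0.0
time_s: 18.75
position: [476.3, -30.3, 245.4]
eef_rot: [-3.141, 0.0, 0.469]
wrist_force: [-0.3, 0.6, -0.4]
width: 46.3
grip_force: 0.0
7222.5 (275, 142, 89, 86) [[275, 144], [280, 227], [362, 225], [362, 142]]
2975.0 (577, 69, 63, 72) [[618, 69], [577, 116], [607, 137], [624, 140], [639, 122], [639, 78]]
expected corners [[274.5, 141.2], [365.1, 141.4], [362.1, 227.4], [277.1, 227.2]]
18.75 [476.25734317 -30.26803358 245.40689845] [-0.2576267   0.64212273 -0.44180201]
```

```bash
python3 -c "
from bench import ctrl
print(ctrl.job_done())"
```

```text
the job is handed in; nothing more can be done
None
```

The job is handed in at about 19 s: the turret is one click on with the key cup at the pointer, and the lid was lowered onto that cup until it met the rim at the expected height, sitting level as far as the final image measurement shows, though I viewed 11 pictures, one over the limit of 10.

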